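# Seat a gauge rod against the hidden stop of a V-block

## Task

Take the steel gauge rod from its rest and lay it in the open V-groove of the steel block, with its domed tip towards the grey hood but still outside it. Then slide it along the groove, under the light spring just inside the hood, until its tip comes up solid against the end stop hidden inside; press it home gently, without ramming the stop, and leave it lying there, touching the stop. Leave the other things on the table where they are.

Things in the scene. Friction and masses are not known exactly. Their poses are not given: they have to be found in the camera images.
- rod: Steel gauge rod, 0.1 kg, 176 mm long: round shaft, diameter 12 and length 160 mm, with a domed tip; at the other end a round knurled head, diameter 20, length 16 mm. Origin on its axis at half length (about the centre of mass); x points along the axis to the tip (tip x = +88, front of head -72, flat end -88 mm). It starts lying level in the rest's two saddles.
- rod_tip (a point): The outermost point of the rod's domed tip, on its axis.
- rod_tail (a point): Centre of the flat end face of the rod's head. When the rod is home, the head still sticks out at least 4 mm clear of the open end of the block.
- rest: Fixed grey plastic rest: a flat foot 110 x 50 x 8 mm and two V-saddles 30 mm wide, 14 mm thick, at x = -15 and x = +50 mm, their tops level with the axis of the rod, which lies 40 mm above the table. Origin on the table under the middle of the rod as it lies at the start; x along the rod to its tip, z up.
- v_block: Fixed steel V-block on an aluminium base plate (200 x 64 x 8 mm): a straight 90-degree V-groove along x in a block 30 mm wide, open above from x = -95 to x = 19 mm, then covered by a grey hood to x = 85 mm. Origin on the table below the groove; x points along the groove to the hood, z up. A rod in the groove has its axis at y = 0, 46 mm above the table, level with the groove's top edges.
- groove_rear (a point): The open rear end of the groove (x = -95 mm of the V-block), on the axis of a rod lying in it, 46 mm above the table.
- groove_entry (a point): Middle of the hood's mouth (x = 19 mm of the V-block), on the axis of a rod lying in the groove. Hood 44 mm wide, roof 69 mm above the table, mouth 11 mm high above the axis. 11 mm inside it a small spring finger presses on the rod with about 1.5 N from above: getting under it and sliding on takes 1 to 5 N.
- hood_back (a point): Back end of the hood, on the groove's axis (x = 84 mm of the V-block). Inside the hood, out of sight, is the end stop: a steel pad 16 mm square on a stiff rubber buffer, facing the rod. It is set differently each time, its face 19 to 41 mm inside the mouth, so it must be found by feel: there the push, until then a few N, rises by about 12 N per mm. Ramming: over 20 N.
- coverslip_box: Bystander: small pale carton 50x62x22 mm. Origin at the centre of its underside. Not to be disturbed.
- filter_box: Bystander: small pale-blue carton 42x50x20 mm. Origin at the centre of its underside. Not to be disturbed.
- objective_can: Bystander: white can with black screw top, diameter 38, 54 mm high. Origin at the centre of its underside. Not to be disturbed.
- label_tape: Bystander: roll of label tape lying flat, diameter 66, 19 mm high. Origin at the centre of its underside. Not to be disturbed.
- oil_bottle: Bystander: brown bottle with black cap, diameter 28, 60 mm high. Origin at the centre of its underside. Not to be disturbed.
- bench_timer: Bystander: white round timer with black dial, 64x64x49 mm. Origin at the centre of its underside. Not to be disturbed.
Mind the look-alikes: they are no part of the job. Of the things that look like the rest, the larger one is meant.

How it is judged:
By the outcome, as a careful person would: the job done as asked, in the order asked, and still so for the second after the job is handed in, with the robot touching nothing.
It also fails if it takes over 45 s, if anything falls off the work surface, if the arm or the gripper's body presses on something with over 40 N, if the wrist force passes 120 N, or if a joint passes its speed limit or range.

## Robot

A 6-joint arm with a two-finger parallel gripper is mounted at the origin on a cart in front of the work surface, level with it; the furniture and walls round the work are solid. World frame = base frame: x ahead of the robot, y to its left, z up, the work surface at z = 0. Lengths are in m, angles in rad, forces in N, time in s.
With the tool pointing down it reaches from about 0.35 to 0.875 m from the base axis. Payload 15.5 kg.
Tool frame: the origin (TCP) lies midway between the tips of the shut fingers; the grasp point (between the pads) lies 19 mm behind it; z points along the fingers, y is the line along which they close (so a half turn about z gives the same grasp; the last joint's range is limited). The gripper opens to 85 mm and grips with 20 to 120 N. Pads are 22 mm wide; open, the fingers measure 114 mm over their backs; the gripper's body (76 mm by 85 mm) begins 54 mm behind the grasp point. The pads swing forward as they close: fully open they stand 13 mm farther back than shut.
Start: joints at [1.177, 0.494, 1.345, -0, 1.302, -0.096], TCP at [0.183, 0.597, 0.231] pointing down, gripper open.
Joint ranges: [-2.91, 2.91], [-0.82, 2.16], [0.22, 2.67], [-1.22, 4.37], [0.12, 2.79], [-3.08, 3.08]. Speed limits (rad/s): [1.89, 1.89, 2.57, 3.01, 3.01, 3.01].

## Interface

Orientations are given as a rotation vector (axis times angle).
In Python, from rig import telemetry, optics, r, boxes_of, spot_point gives the robot as it stands.
- The arm moves only by the tool jog_arm, never from a script. Its argument "targets" is a list of rows, each an object of numbers: "dx", "dy", "dz": the shift along the world's x, y, z in cm; "spin": the turn about the world's z in rad; "claw": the gripper's target within -1 to 1 (fully open at 1, half-way at 0, shut at -1). In form: [{"dx": .., "dy": .., "dz": .., "spin": .., "claw": ..}, ...]. A call has 1 to 20 rows; each row shifts and turns the commanded pose from where the row before left it; what a row does not reach is not made up. A row lasts 1/10 s, in which the tool goes at most 50 mm and 8.59 degrees, less where a joint would pass 70% of its speed; a pose out of reach is approached as far as the arm can. A call with a gripper value outside its range is refused whole. The fingers move at their own pace and stop on an object; the grip force is fixed at half the most. Time passes only in rows, so rows that do not move let the fingers close. It gives the time, the measured TCP pose, the force, the opening and the grip force at its end, in the units of the state.
- telemetry.get_obs(): the state, without advancing time (a new reading comes with each control period).
- optics.grab_frame(name): name is "scene" or "top" or "wrist"; returns the picture (420x560x3 uint8, red, green, blue); there is no depth.
- optics.get_calibration(name): a dict with "fovy" (degrees; the focal length in pixels is half the picture's height over the tangent of half this angle, whatever the lens; pixels are square), "cx", "cy" (the principal point, pixels), "dist" ([k1, k2, p1, p2, k3] as OpenCV has them; the pictures are not rectified), "extrinsics" (4x4, takes a point from world to camera coordinates); the wrist camera has in their place "T_tool_cam" (4x4, takes a point from camera to tool coordinates, whose origin is the TCP and whose axes are the flange's). Camera axes: x right, y down, z forward; pixel columns grow to the right and rows downward; lengths in m; the calibration is good to about 2 mm. A picture is of the moment at which its call begins: read the wrist's pose just before it. get_calibration takes no time and is no camera call.
- r.job_done(): hands the job in; it is judged then, once.
Trained networks look in the newest picture that a camera, given by its name, has taken for a name from the list of things; names that differ only in an ending like _2 or _b are one class to them, and where a whole thing is asked for, a point or a joint stands for the part that bears it (a point fixed in the world has none). Each returns a list of dicts, best first, with "conf" (0 to 1); they miss things now and then, are a little off and sometimes report something else, mostly with a low value. They report only what shows in the picture. A call takes as long as a camera call. They do not tell look-alikes from the thing itself.
- boxes_of(camera, name): "box" ([left, top, right, bottom] in pixels, round what is visible of it).
- spot_point(camera, name): "centre" ([row, column] in pixels: a listed point, or the origin of a listed thing).
The state is a dict: "clock": time; "qpos": joint angles; "qd": joint speeds; "effort": joint torques, N m; "ee_pos": TCP position; "tool_rot": TCP orientation; "contact_force": force on the tool from outside, world axes, zero at the start; "torque": the same for the moment, N m; "width": finger opening in m; "gripper_force": force on a finger pad.
Only numpy, scipy, OpenCV 4.12 (cv2) and the standard library are available. Lean on these libraries where they do the work, as an engineer would, in place of code of your own. Each camera call takes 0.05 s, during which the arm holds its last target. There are 200 camera calls.

## Working session

There is one attempt and no reset: what is moved stays moved. The work goes in short steps, Python scripts to look and compute and a tool call to move; the robot and the scene stay as the last step left them, time stands still between calls to the robot, and variables do not carry over. Pictures are saved under pics/ and viewed, at most 10 in all, crops included, and the job is handed in when it is done.

Besides the shell and the picture viewer there is one more tool, called after "Request:" as name(argument=value, ...), one argument or row to a line, values as JSON. jog_arm: Moves the arm, as the interface text tells. Its arguments: {"type":"object","properties":{"targets":{"type":"array","items":{"type":"object","properties":{"dx":{"type":"number"},"dy":{"type":"number"},"dz":{"type":"number"},"spin":{"type":"number"},"claw":{"type":"number"}}}}},"required":["targets"]}

```bash
ls; mkdir -p pics
cat > h.py <<'E'
import numpy as np, cv2
from rig import telemetry, optics, r, boxes_of, spot_point
def K(c):
    f=210/np.tan(np.radians(c["fovy"])/2)
    return np.array([[f,0,c["cx"]],[0,f,c["cy"]],[0,0,1.]]),np.array(c["dist"],float)
def ext(name,obs=None):
    c=optics.get_calibration(name)
    if "extrinsics" in c: return c,np.array(c["extrinsics"])
    o=obs or telemetry.get_obs()
    T=np.eye(4);T[:3,:3]=cv2.Rodrigues(np.array(o["tool_rot"],float))[0];T[:3,3]=o["ee_pos"]
    return c,np.linalg.inv(T@np.array(c["T_tool_cam"]))
def px2w(name,row,col,z,obs=None):
    c,E=ext(name,obs);k,d=K(c)
    u=cv2.undistortPoints(np.array([[[col,row]]],float),k,d)[0,0]
    R=E[:3,:3];o=-R.T@E[:3,3];v=R.T@np.array([u[0],u[1],1])
    return o+v*(z-o[2])/v[2]
def w2px(name,P,obs=None):
    c,E=ext(name,obs);k,d=K(c)
    return cv2.projectPoints(np.array(P,float).reshape(-1,1,3),cv2.Rodrigues(E[:3,:3])[0],E[:3,3],k,d)[0].reshape(-1,2)
def save(im,n): cv2.imwrite("pics/"+n,cv2.cvtColor(im,cv2.COLOR_RGB2BGR))
E
python3 - <<'E'
from h import *
np.set_printoptions(precision=3,suppress=True)
a=optics.grab_frame("scene");b=optics.grab_frame("top")
save(b,"top.png");save(a,"scene.png")
Z=dict(rod=.04,rod_tip=.04,rod_tail=.04,rest=0,v_block=0,groove_rear=.046,groove_entry=.046,hood_back=.046)
for cam in("top","scene"):
  for n,z in Z.items():
    for d in spot_point(cam,n)[:3]: print(cam,n,d["conf"],np.array(d["centre"]),px2w(cam,*d["centre"],z))
print(telemetry.get_obs())
E
```

```text
pics
top rod 0.61 [219.5 341.4] [ 0.451 -0.267  0.04 ]
top rod 0.52 [241.9 153.9] [0.387 0.363 0.04 ]
top rod 0.5 [211.3 246.1] [0.484 0.054 0.04 ]
top rod_tip 0.63 [222.1 316.6] [ 0.443 -0.183  0.04 ]
top rod_tip 0.21 [245.1 293.2] [ 0.367 -0.102  0.04 ]
top rod_tail 0.76 [223.5 364.9] [ 0.436 -0.345  0.04 ]
top rest 0.83 [225.5 339.3] [ 0.435 -0.264  0.   ]
top rest 0.49 [201.  392.8] [ 0.517 -0.452  0.   ]
top v_block 0.77 [213.4 218.6] [0.484 0.152 0.   ]
top groove_rear 0.97 [210.1 248.7] [0.487 0.045 0.046]
top groove_rear 0.31 [246.2 249.7] [0.366 0.043 0.046]
top groove_entry 0.72 [211.4 215.8] [0.485 0.156 0.046]
top hood_back 0.57 [214.5 195.7] [0.476 0.223 0.046]
scene rod 0.57 [261.1 333. ] [ 0.442 -0.265  0.04 ]
scene rod_tip 0.72 [231.8 322.1] [ 0.545 -0.196  0.04 ]
scene rod_tip 0.66 [254. 296.] [ 0.428 -0.167  0.04 ]
scene rod_tail 0.56 [267.6 364. ] [ 0.451 -0.346  0.04 ]
scene rest 0.96 [272.3 330.8] [ 0.441 -0.262  0.   ]
scene rest 0.81 [276.1 404.1] [ 0.507 -0.443  0.   ]
scene v_block 0.88 [221.7 205.7] [ 0.494  0.152 -0.   ]
scene v_block 0.36 [253.9 299.9] [ 0.476 -0.159  0.   ]
scene groove_rear 0.97 [215.5 231.7] [0.5   0.065 0.046]
scene groove_rear 0.23 [259.9 330.8] [ 0.437 -0.26   0.046]
scene groove_entry 0.83 [213.  192.3] [0.463 0.175 0.046]
scene hood_back 0.68 [203.9 179.1] [0.486 0.235 0.046]
{'clock': 0.9, 'qpos': array([ 1.178,  0.494,  1.346, -0.   ,  1.302, -0.095]), 'qd': array([ 0.001,  0.001, -0.001, -0.   , -0.   ,  0.001]), 'effort': array([  0.002, -88.203, -38.426,  -0.   ,   0.001,  -0.   ]), 'ee_pos': array([0.183, 0.597, 0.231]), 'tool_rot': array([ 0.466,  3.107, -0.   ]), 'contact_force': array([-0.22 ,  0.312, -0.236]), 'torque': array([ 0.037, -0.032, -0.002]), 'gripper_force': 0.0, 'width': 0.08524564978544392}
```

View pics/top.png

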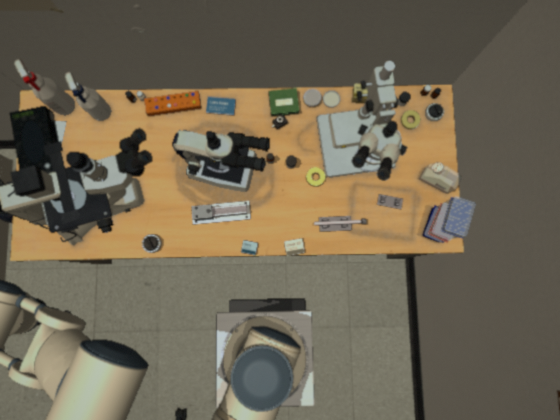

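View pics/scene.png

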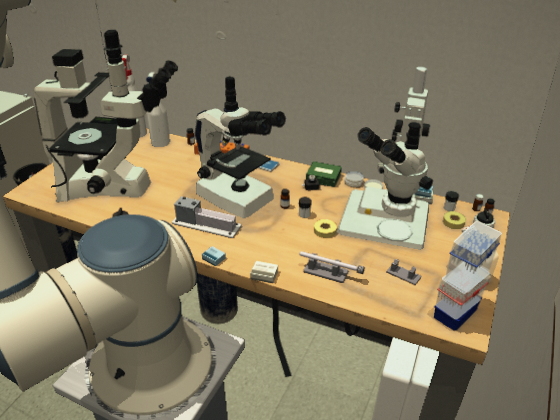

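The rod lies on the larger rest at top px (col 316–366, row 222), with its knurled head at the right (-y) and its tip towards +y. The look-alike rest at (391, 201) is smaller and empty. The V-block is at (190–250, 211) with its hood on the left (+y). I'll go and look with the wrist camera, at the block first.

Request:
jog_arm(
  targets=[
    {"dx":1.6,"dy":-4.0,"dz":0.5,"spin":-0.106},
    {"dx":1.6,"dy":-4.0,"dz":0.5,"spin":-0.106},
    {"dx":1.6,"dy":-4.0,"dz":0.5,"spin":-0.106},
    {"dx":1.6,"dy":-4.0,"dz":0.5,"spin":-0.106},
    {"dx":1.6,"dy":-4.0,"dz":0.5,"spin":-0.106},
    {"dx":1.6,"dy":-4.0,"dz":0.5,"spin":-0.106},
    {"dx":1.6,"dy":-4.0,"dz":0.5,"spin":-0.106},
    {"dx":1.6,"dy":-4.0,"dz":0.5,"spin":-0.106},
    {"dx":1.6,"dy":-4.0,"dz":0.5,"spin":-0.106},
    {"dx":1.6,"dy":-4.0,"dz":0.5,"spin":-0.106},
    {"dx":1.6,"dy":-4.0,"dz":0.5,"spin":-0.106},
    {"dx":1.6,"dy":-4.0,"dz":0.5,"spin":-0.106},
    {},
    {},
  ],
)

```text
invalid input
```

```bash
cat > look.py <<'E'
import sys
from h import *
np.set_printoptions(precision=4,suppress=True)
o=telemetry.get_obs();print(o["clock"],o["ee_pos"],o["tool_rot"],o["contact_force"],o["width"])
im=optics.grab_frame("wrist");save(im,sys.argv[1]);np.save("pics/"+sys.argv[1]+".npy",np.r_[o["ee_pos"],o["tool_rot"]])
for a in sys.argv[2:]:
    n,z=a.split("=")
    for d in spot_point("wrist",n)[:3]: print(n,round(d["conf"],2),np.array(d["centre"]),px2w("wrist",*d["centre"],float(z),o))
E
python3 look.py w1.png groove_rear=.046 groove_entry=.046 hood_back=.046 v_block=0; python3 -c "
from h import *
print(optics.get_calibration('wrist'))"
```

```text
0.9 [0.1834 0.5975 0.2313] [ 0.466   3.1068 -0.    ] [-0.2196  0.3122 -0.2363] 0.08524564978544392
{'fovy': 67.8952413258074, 'cx': 277.7657573971848, 'cy': 207.76116720832394, 'dist': array([-0.01968094,  0.        ,  0.        ,  0.        ,  0.        ]), 'T_tool_cam': array([[ 8.15100666e-04, -9.46628150e-01, -3.22326668e-01,
         8.24312565e-02],
       [ 9.99999457e-01,  5.62159798e-04,  8.77817326e-04,
         1.84643162e-04],
       [-6.49767497e-04, -3.22327208e-01,  9.46628094e-01,
        -1.42143837e-01],
       [ 0.00000000e+00,  0.00000000e+00,  0.00000000e+00,
         1.00000000e+00]])}
```

Request:
jog_arm(
  targets=[
    {"dx":1.6,"dy":-4.0,"dz":0.5,"spin":-0.106,"claw":1},
    {"dx":1.6,"dy":-4.0,"dz":0.5,"spin":-0.106,"claw":1},
    {"dx":1.6,"dy":-4.0,"dz":0.5,"spin":-0.106,"claw":1},
    {"dx":1.6,"dy":-4.0,"dz":0.5,"spin":-0.106,"claw":1},
    {"dx":1.6,"dy":-4.0,"dz":0.5,"spin":-0.106,"claw":1},
    {"dx":1.6,"dy":-4.0,"dz":0.5,"spin":-0.106,"claw":1},
    {"dx":1.6,"dy":-4.0,"dz":0.5,"spin":-0.106,"claw":1},
    {"dx":1.6,"dy":-4.0,"dz":0.5,"spin":-0.106,"claw":1},
    {"dx":1.6,"dy":-4.0,"dz":0.5,"spin":-0.106,"claw":1},
    {"dx":1.6,"dy":-4.0,"dz":0.5,"spin":-0.106,"claw":1},
    {"dx":1.6,"dy":-4.0,"dz":0,"spin":-0.106,"claw":1},
    {"dx":1.6,"dy":-4.0,"dz":0,"spin":-0.106,"claw":1},
    {"dx":0,"dy":0,"dz":0,"spin":0,"claw":1},
    {"dx":0,"dy":0,"dz":0,"spin":0,"claw":1},
  ],
)

```text
clock: 2.55
ee_pos: [0.3756, 0.1167, 0.2813]
tool_rot: [-2.223, -2.22, -0.0]
contact_force: [0.6, 0.8, -0.9]
width: 0.0851
gripper_force: 0.0
```

```bash
python3 look.py w2.png groove_rear=.046 groove_entry=.046 hood_back=.046 v_block=0
```

```text
2.55 [0.3756 0.1167 0.2813] [-2.2228 -2.22   -0.0003] [ 0.5742  0.8071 -0.9244] 0.08506611839212953
groove_rear 0.6 [219.1 369.7] [0.4956 0.056  0.046 ]
groove_entry 0.64 [127.9 369.5] [0.4847 0.171  0.046 ]
hood_back 0.69 [ 74.2 371.5] [0.4816 0.2297 0.046 ]
v_block 0.97 [141.8 358.6] [0.4849 0.1493 0.    ]
v_block 0.61 [218.6 368.8] [0.5088 0.0393 0.    ]
```

View pics/w2.png

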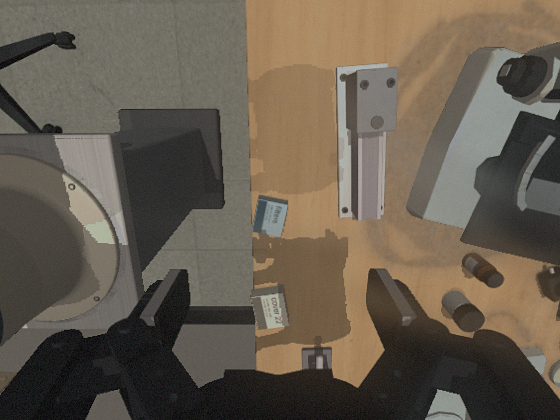

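Request:
jog_arm(
  targets=[
    {"dx":0.5,"dy":-4.4,"dz":0,"spin":0,"claw":1},
    {"dx":0.5,"dy":-4.4,"dz":0,"spin":0,"claw":1},
    {"dx":0.5,"dy":-4.4,"dz":0,"spin":0,"claw":1},
    {"dx":0.5,"dy":-4.4,"dz":0,"spin":0,"claw":1},
    {"dx":0.5,"dy":-4.4,"dz":-1,"spin":0,"claw":1},
    {"dx":0.5,"dy":-4.4,"dz":-1,"spin":0,"claw":1},
    {"dx":0.5,"dy":-4.4,"dz":-1,"spin":0,"claw":1},
    {"dx":0.5,"dy":-4.4,"dz":-2,"spin":0,"claw":1},
    {"dx":0,"dy":0,"dz":-2,"spin":0,"claw":1},
    {"dx":0,"dy":0,"dz":-2,"spin":0,"claw":1},
    {"dx":0,"dy":0,"dz":0,"spin":0,"claw":1},
    {"dx":0,"dy":0,"dz":0,"spin":0,"claw":1},
  ],
)

```text
clock: 4.0
ee_pos: [0.4157, -0.2339, 0.1916]
tool_rot: [-2.218, -2.224, 0.0]
contact_force: [-0.4, -0.2, 0.4]
width: 0.0854
gripper_force: 0.0
```

```bash
python3 look.py w3.png rod=.04 rod_tip=.04 rod_tail=.04 rest=0
```

```text
4.0 [ 0.4157 -0.2339  0.1916] [-2.2183 -2.2239  0.0001] [-0.4175 -0.1704  0.4353] 0.08542923977069837
rod 0.79 [219.4 308.3] [ 0.4473 -0.2629  0.04  ]
rod_tip 0.94 [125.8 300.5] [ 0.437  -0.1714  0.04  ]
rod_tail 0.7 [288.9 304.9] [ 0.4464 -0.3441  0.04  ]
rest 0.76 [340.5 350.6] [ 0.5139 -0.4499  0.    ]
rest 0.59 [201.6 299. ] [ 0.4404 -0.2568  0.    ]
```

View pics/w3.png

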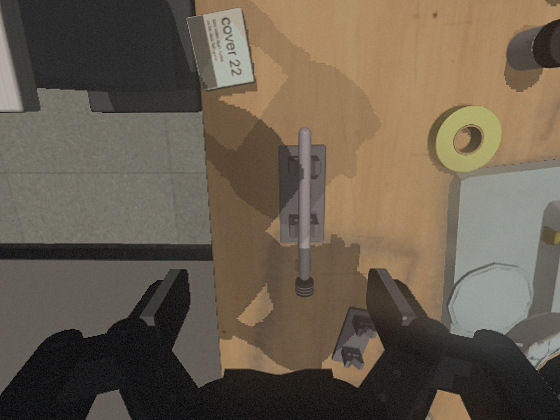

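Two rest-like things show here: one at (302, 195) carrying the rod, and one at (355, 335), smaller and empty. The first is larger and holds the rod, so it fits. I'll confirm with a crop and refine the edges.

Run:
```python
from h import *
a=cv2.imread("pics/w3.png");b=cv2.imread("pics/w2.png")
A=cv2.resize(a[115:375,255:390],None,fx=2.3,fy=2.3,interpolation=cv2.INTER_CUBIC)
B=cv2.resize(b[55:230,320:415],None,fx=3.4,fy=3.4,interpolation=cv2.INTER_CUBIC)
H=595;C=np.zeros((H,A.shape[1]+B.shape[1]+5,3),np.uint8);A=A[:H];B=B[:H];C[:A.shape[0],:A.shape[1]]=A;C[:B.shape[0],-B.shape[1]:]=B
cv2.imwrite("pics/crop1.png",C);print(C.shape,A.shape)
g=cv2.GaussianBlur(cv2.cvtColor(a,cv2.COLOR_BGR2GRAY),(0,0),.7).astype(float)
for r_ in (138,180,195,235,245,255,265,284,290): print(r_,g[r_,293:318].astype(int))
```

```text
(595, 638, 3) (595, 310, 3)
138 [124 125 125 127 122 104 102 113 123 131 137 140 141 141 138 131 120 110
 115 124 127 128 127 127 128]
180 [ 63  64  65  65  64  65  70  82 101 122 135 139 140 138 135 128 115  98
  93  96  97  96  97  96  98]
195 [ 85  94  96  96  92  83  93 109 122 131 137 138 137 136 134 126 110  91
  91  96  97  97  98  98  97]
235 [ 94  91  86  85  84  84  94 107 117 125 129 130 129 128 128 125 114  99
  94  93  93  99 104 107 105]
245 [102 101  97  95  89  87 100 117 132 143 150 152 150 147 144 135 119 103
 100 101 100 103 116 122 119]
255 [ 90  89  89  91  88  82  80  85  93  97 102 102 103 103 101  97  90  88
  91  93  93  94  93  94  93]
265 [ 90  89  82  78  77  76  77  84  91  97 100 102 102 102 101  96  88  83
  88  92  93  93  91  92  91]
284 [89 84 68 56 53 52 54 54 54 55 55 53 52 53 57 57 57 58 58 59 71 85 90 90
 91]
290 [91 87 73 64 67 72 72 69 67 66 67 68 69 69 69 71 73 76 74 68 73 83 88 91
 92]
```

View pics/crop1.png

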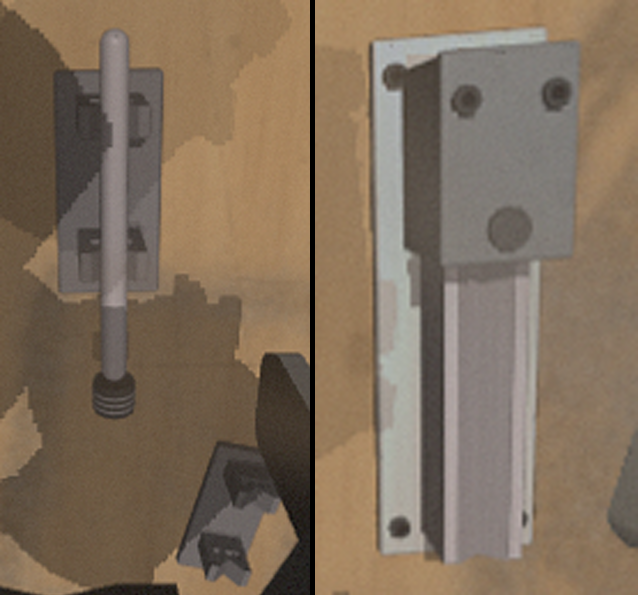

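The crop confirms the larger rest, which carries the rod; the other is visibly smaller and empty. The block's hood and plate corners are clear too, so I'll fit both poses.

Run:
```python
from h import *
from scipy.optimize import least_squares
np.set_printoptions(precision=4,suppress=True)
p=np.load("pics/w3.png.npy");o=dict(ee_pos=p[:3],tool_rot=p[3:])
for rr in (138,195,245,265,284): print(px2w("wrist",rr,304.25,.04,o))
print("tip,tail",px2w("wrist",127.5,304.3,.04,o),px2w("wrist",296,304.3,.04,o))
p=np.load("pics/w2.png.npy");o=dict(ee_pos=p[:3],tool_rot=p[3:])
M=np.array([[85,22,69],[85,-22,69],[19,-22,69],[19,22,69],[-95,15,46],[-95,-15,46],[100,32,8],[-100,32,8],[100,-32,8],[-100,-32,8]])/1e3
C=np.array([[438,55],[579,42],[575,256],[441,266],[443,560],[521,557],[370,40],[379,554],[546,27],[532,545]],float)
px=np.c_[320+(C[:,0]-315)/3.4,55+C[:,1]/3.4]
def W(q):
    c,s=np.cos(q[2]),np.sin(q[2]);return np.c_[q[0]+c*M[:,0]-s*M[:,1],q[1]+s*M[:,0]+c*M[:,1],M[:,2]]
f=lambda q:(w2px("wrist",W(q),o)-px).ravel()
s=least_squares(f,[.487,.15,1.57],x_scale=[.01,.01,.1],loss="soft_l1")
print(s.x,s.fun.reshape(-1,2))
```

```text
[ 0.4408 -0.1823  0.04  ]
[ 0.4424 -0.2373  0.04  ]
[ 0.4441 -0.2913  0.04  ]
[ 0.4448 -0.3146  0.04  ]
[ 0.4455 -0.3379  0.04  ]
tip,tail [ 0.4405 -0.1729  0.04  ] [ 0.4461 -0.3532  0.04  ]
[0.4875 0.1479 1.6511] [[-0.0353 -0.141 ]
 [ 0.4565  0.2629]
 [-0.5973  1.4717]
 [-0.7113  1.6716]
 [-0.0784  2.2745]
 [ 0.087   1.3996]
 [-0.2323 -3.5579]
 [ 0.2755 -1.5225]
 [ 0.4904 -4.0722]
 [ 0.3852 -2.3181]]
```

Request:
jog_arm(
  targets=[
    {"dx":0.9,"dy":-2.8,"dz":-2,"spin":0.029,"claw":0},
    {"dx":1,"dy":-2.8,"dz":-3,"spin":0,"claw":0},
    {"dx":1,"dy":-2.8,"dz":-3,"spin":0,"claw":0},
    {"dx":0,"dy":0,"dz":-3,"spin":0,"claw":0},
    {"dx":0,"dy":0,"dz":-2,"spin":0,"claw":0},
    {"dx":0,"dy":0,"dz":0,"spin":0,"claw":0},
    {"dx":0,"dy":0,"dz":0,"spin":0,"claw":0},
  ],
)

```text
clock: 4.95
ee_pos: [0.4446, -0.3185, 0.062]
tool_rot: [2.187, 2.255, -0.0]
contact_force: [-0.0, 0.6, 0.2]
width: 0.0427
gripper_force: 0.0
```

```bash
python3 look.py w4.png rod_tip=.04 rod_tail=.04 rod=.04
```

```text
4.95 [ 0.4446 -0.3185  0.062 ] [ 2.1875  2.2546 -0.    ] [-0.0219  0.5912  0.2433] 0.042680171632954046
rod_tail 0.79 [293.5 276.2] [ 0.4452 -0.3469  0.04  ]
rod_tail 0.23 [139.9 274.2] [ 0.4415 -0.2543  0.04  ]
rod 0.77 [153.1 278. ] [ 0.4436 -0.261   0.04  ]
```

View pics/w4.png

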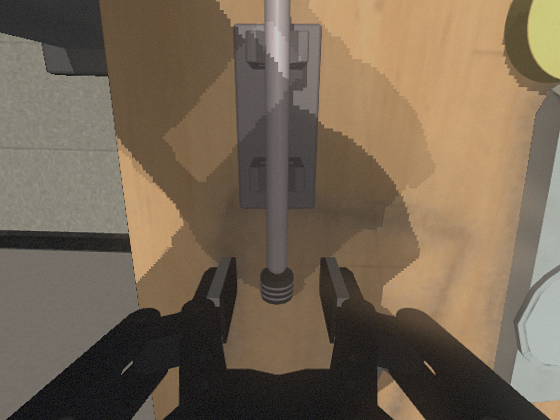

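The rod passes midway between the fingers (col 277), with the head at rows 268–303. I'll shift 5 mm towards the tip to clear the head, then go down and grip.

Request:
jog_arm(
  targets=[
    {"dx":0,"dy":0.5,"dz":-1.5,"spin":0,"claw":0},
    {"dx":0,"dy":0,"dz":-1.5,"spin":0,"claw":0},
    {"dx":0,"dy":0,"dz":-1.1,"spin":0,"claw":0},
    {"dx":0,"dy":0,"dz":0,"spin":0,"claw":-0.3},
    {"dx":0,"dy":0,"dz":0,"spin":0,"claw":-0.6},
    {"dx":0,"dy":0,"dz":0,"spin":0,"claw":-1},
    {"dx":0,"dy":0,"dz":0,"spin":0,"claw":-1},
    {"dx":0,"dy":0,"dz":0,"spin":0,"claw":-1},
    {"dx":0,"dy":0,"dz":0,"spin":0,"claw":-1},
    {"dx":0,"dy":0,"dz":0,"spin":0,"claw":-1},
  ],
)

```text
clock: 6.15
ee_pos: [0.4445, -0.3137, 0.0205]
tool_rot: [2.187, 2.254, -0.0]
contact_force: [-2.6, -1.4, 5.2]
width: 0.0103
gripper_force: 58.6
```

Request:
jog_arm(
  targets=[
    {"dx":0,"dy":0,"dz":0.5,"spin":0,"claw":-1},
    {"dx":0,"dy":0,"dz":1,"spin":0,"claw":-1},
    {"dx":0,"dy":0,"dz":2,"spin":0,"claw":-1},
    {"dx":0,"dy":0,"dz":3,"spin":0,"claw":-1},
    {"dx":0,"dy":0,"dz":3,"spin":0,"claw":-1},
    {"dx":0,"dy":0,"dz":1.5,"spin":0,"claw":-1},
    {"dx":0,"dy":0,"dz":0,"spin":0,"claw":-1},
  ],
)

```text
clock: 6.85
ee_pos: [0.4454, -0.3142, 0.1329]
tool_rot: [2.185, 2.252, 0.0]
contact_force: [-0.5, 0.3, -1.6]
width: 0.01
gripper_force: 58.4
```

```bash
python3 look.py w5.png rod_tip=.15 rod_tail=.15 rod=.15
python3 - <<'E'
from h import *
im=optics.grab_frame("scene");save(cv2.resize(im[200:300,250:400],None,fx=4,fy=4),"s5.png")
E
```

```text
6.85 [ 0.4454 -0.3142  0.1329] [2.1849 2.2516 0.0004] [-0.4904  0.3254 -1.6129] 0.010041848663543951
rod_tail 0.75 [352.6 278.7] [ 0.4476 -0.351   0.15  ]
rod 0.88 [178.8 279.6] [ 0.4451 -0.2611  0.15  ]
```

View pics/w5.png

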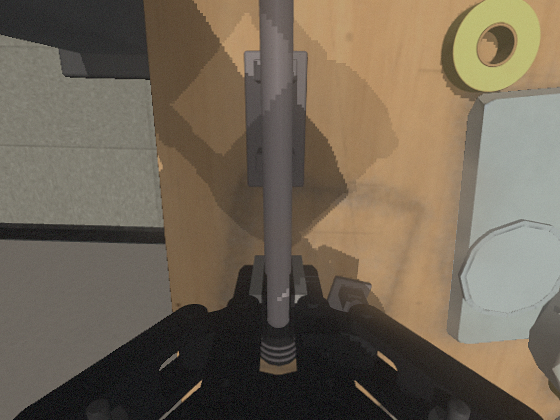

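Run:
```python
from h import *
np.set_printoptions(precision=4,suppress=True)
p=np.load("pics/w2.png.npy");o=dict(ee_pos=p[:3],tool_rot=p[3:])
C=np.array([[438,55,69],[579,42,69],[575,256,69],[441,266,69],[443,560,46],[521,557,46],[443,266,46],[529,262,46],[370,40,8],[379,554,8],[546,27,8],[532,545,8]],float)
for x,y,z in C: print(x,y,px2w("wrist",55+y/3.4,320+(x-315)/3.4,z/1e3,o))
# rod width profile w5
g=cv2.GaussianBlur(cv2.imread("pics/w5.png",0),(0,0),1).astype(float)
for r_ in (5,30,200,225,240):
    d=np.diff(g[r_,250:305]);print(r_,250+d[:25].__abs__().argmax(),250+27+abs(d[27:]).argmax())
for r_ in (5,225): print(g[r_,252:304].astype(int))
```

```text
438.0 55.0 [0.4588 0.2307 0.069 ]
579.0 42.0 [0.5021 0.2346 0.069 ]
575.0 256.0 [0.5084 0.1702 0.069 ]
441.0 266.0 [0.4647 0.1669 0.069 ]
443.0 560.0 [0.48   0.0551 0.046 ]
521.0 557.0 [0.5098 0.0563 0.046 ]
443.0 266.0 [0.4712 0.1648 0.046 ]
529.0 262.0 [0.5011 0.1662 0.046 ]
370.0 40.0 [0.4481 0.241  0.008 ]
379.0 554.0 [0.4634 0.0433 0.008 ]
546.0 27.0 [0.5113 0.2456 0.008 ]
532.0 545.0 [0.5273 0.0473 0.008 ]
5 258 293
30 258 292
200 262 289
225 262 287
240 262 289
[135 135 134 134 134 129 115  96  84  81  82  84  86  88  89  90  91  93
  95  95  96  97  99 100 102 102 102 100  99  99  98  97  95  95  95  94
  92  90  88  88  95 115 140 153 157 157 157 157 157 157 157 156]
[78 79 79 80 80 80 80 80 80 80 78 75 72 73 76 79 81 83 84 85 87 88 88 88
 89 89 89 90 90 90 90 90 90 89 88 87 85 83 81 80 80 81 82 83 83 83 84 84
 85 85 85 85]
```

View pics/s5.png

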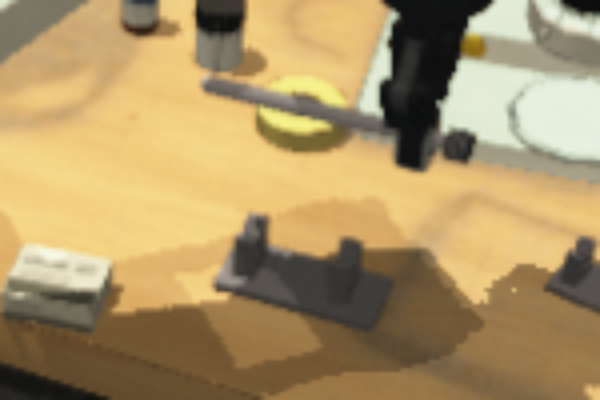

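The rod is held level by the fingers behind the hood side and clear of everything (tip at crop (205, 85), head at (460, 147)), and the empty rest is undisturbed. Next I'll carry it to the groove.

Request:
jog_arm(
  targets=[
    {"dx":0,"dy":2,"dz":0,"spin":0,"claw":-1},
    {"dx":0,"dy":4,"dz":0,"spin":0.01,"claw":-1},
    {"dx":0,"dy":4,"dz":0,"spin":0.01,"claw":-1},
    {"dx":0,"dy":4,"dz":0,"spin":0.01,"claw":-1},
    {"dx":0,"dy":4,"dz":0,"spin":0.01,"claw":-1},
    {"dx":0,"dy":4,"dz":0,"spin":0.009,"claw":-1},
    {"dx":0.5,"dy":4,"dz":0,"spin":0,"claw":-1},
    {"dx":0.8,"dy":3.5,"dz":0,"spin":0,"claw":-1},
    {"dx":1,"dy":2,"dz":0,"spin":0,"claw":-1},
    {"dx":1,"dy":1,"dz":0,"spin":0,"claw":-1},
    {"dx":1,"dy":0.5,"dz":0,"spin":0,"claw":-1},
    {"dx":1,"dy":0,"dz":0,"spin":0,"claw":-1},
    {"dx":0,"dy":0,"dz":-1.5,"spin":0,"claw":-1},
    {"dx":0,"dy":0,"dz":-1.5,"spin":0,"claw":-1},
    {"dx":0,"dy":0,"dz":-1,"spin":0,"claw":-1},
    {"dx":0,"dy":0,"dz":0,"spin":0,"claw":-1},
    {"dx":0,"dy":0,"dz":0,"spin":0,"claw":-1},
  ],
)

```text
clock: 8.8
ee_pos: [0.4975, 0.016, 0.0904]
tool_rot: [-2.133, -2.307, 0.0]
contact_force: [0.3, 0.2, -0.8]
width: 0.0101
gripper_force: 58.5
```

```bash
python3 look.py w6.png rod_tail=.115 groove_rear=.046 v_block=0
python3 - <<'E'
from h import *
im=optics.grab_frame("scene");a=im[140:270,140:300]
for n in("rod_tip","groove_entry","rod_tail"):
    for d in spot_point("scene",n)[:2]: print(n,d)
w=cv2.cvtColor(cv2.imread("pics/w6.png"),cv2.COLOR_BGR2RGB)
A=cv2.resize(a,None,fx=2.4,fy=2.4,interpolation=cv2.INTER_CUBIC);B=cv2.resize(w,(400,300))
C=np.zeros((312,790,3),np.uint8);C[:312,:384]=A[:312,:384];C[:300,388:788]=B;save(C,"c6.png")
E
```

```text
8.8 [0.4975 0.016  0.0904] [-2.1326 -2.3066  0.0004] [ 0.3044  0.232  -0.7894] 0.010145382115971081
rod_tail 0.75 [351.3 281. ] [ 0.502  -0.0125  0.115 ]
groove_rear 0.6 [340.4 439.5] [ 0.6252 -0.059   0.046 ]
groove_entry {'centre': [212.4, 196.7], 'conf': 0.7}
rod_tail {'centre': [202.9, 255.8], 'conf': 0.71}
rod_tail {'centre': [215.9, 232.7], 'conf': 0.67}
```

View pics/c6.png

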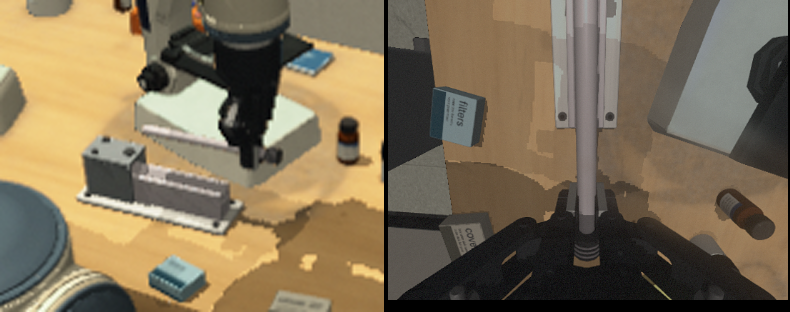

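Run:
```python
from h import *
np.set_printoptions(precision=4,suppress=True)
p=np.load("pics/w6.png.npy");o=dict(ee_pos=p[:3],tool_rot=p[3:])
g=cv2.GaussianBlur(cv2.imread("pics/w6.png",0),(0,0),.8)
for r_ in (20,100,150,165): print(r_,list(g[r_,228:332:2]))
for x,y,z in((556,128,.008),(617,127,.008),(554,2,.008),(623,2,.008)): print(px2w("wrist",y*1.4,(x-388)*1.4,z,o))
```

```text
20 [np.uint8(130), np.uint8(162), np.uint8(165), np.uint8(166), np.uint8(166), np.uint8(165), np.uint8(165), np.uint8(167), np.uint8(166), np.uint8(158), np.uint8(116), np.uint8(141), np.uint8(156), np.uint8(158), np.uint8(158), np.uint8(138), np.uint8(102), np.uint8(111), np.uint8(121), np.uint8(130), np.uint8(138), np.uint8(144), np.uint8(152), np.uint8(157), np.uint8(162), np.uint8(161), np.uint8(153), np.uint8(148), np.uint8(143), np.uint8(136), np.uint8(128), np.uint8(117), np.uint8(102), np.uint8(114), np.uint8(134), np.uint8(155), np.uint8(158), np.uint8(156), np.uint8(141), np.uint8(114), np.uint8(112), np.uint8(112), np.uint8(114), np.uint8(114), np.uint8(116), np.uint8(129), np.uint8(164), np.uint8(162), np.uint8(161), np.uint8(130), np.uint8(109), np.uint8(113)]
100 [np.uint8(133), np.uint8(127), np.uint8(144), np.uint8(164), np.uint8(165), np.uint8(164), np.uint8(163), np.uint8(162), np.uint8(160), np.uint8(146), np.uint8(143), np.uint8(127), np.uint8(128), np.uint8(135), np.uint8(138), np.uint8(136), np.uint8(113), np.uint8(91), np.uint8(102), np.uint8(112), np.uint8(118
[... 1406 characters left out ...]
66), np.uint8(114), np.uint8(122), np.uint8(124), np.uint8(132), np.uint8(135), np.uint8(124), np.uint8(97), np.uint8(94), np.uint8(106), np.uint8(114), np.uint8(120), np.uint8(127), np.uint8(129), np.uint8(131), np.uint8(130), np.uint8(131), np.uint8(129), np.uint8(126), np.uint8(120), np.uint8(110), np.uint8(97), np.uint8(89), np.uint8(106), np.uint8(130), np.uint8(134), np.uint8(130), np.uint8(132), np.uint8(100), np.uint8(65), np.uint8(57), np.uint8(51), np.uint8(51), np.uint8(64), np.uint8(99), np.uint8(133), np.uint8(109), np.uint8(99), np.uint8(100), np.uint8(101), np.uint8(102), np.uint8(102)]
[0.4646 0.0424 0.008 ]
[0.5273 0.0485 0.008 ]
[0.4587 0.1556 0.008 ]
[0.519  0.1604 0.008 ]
```

Rod and groove are lined up in the image (both centred at col ~277). Lowering now.

Request:
jog_arm(
  targets=[
    {"dx":0,"dy":0,"dz":-1.5,"spin":0,"claw":-1},
    {"dx":0,"dy":0,"dz":-1.5,"spin":0,"claw":-1},
    {"dx":0,"dy":0,"dz":-1.5,"spin":0,"claw":-1},
    {"dx":0,"dy":0,"dz":-0.7,"spin":0,"claw":-1},
    {"dx":0,"dy":0,"dz":-0.3,"spin":0,"claw":-1},
    {"dx":0,"dy":0,"dz":-0.3,"spin":0,"claw":-1},
    {"dx":0,"dy":0,"dz":0,"spin":0,"claw":-1},
    {"dx":0,"dy":0,"dz":0,"spin":0,"claw":-1},
  ],
)

```text
clock: 10.0
ee_pos: [0.4976, 0.0165, 0.0327]
tool_rot: [2.132, 2.307, 0.001]
contact_force: [1.1, -0.6, -1.3]
width: 0.0103
gripper_force: 58.5
```

Request:
jog_arm(
  targets=[
    {"dx":0,"dy":0,"dz":-0.2,"spin":0,"claw":-1},
    {"dx":0,"dy":0,"dz":-0.2,"spin":0,"claw":-1},
    {"dx":0,"dy":0,"dz":-0.1,"spin":0,"claw":-1},
    {"dx":0,"dy":0,"dz":0,"spin":0,"claw":-1},
    {"dx":0,"dy":0,"dz":0,"spin":0,"claw":-1},
  ],
)

```text
clock: 10.5
ee_pos: [0.4973, 0.0165, 0.0273]
tool_rot: [-2.132, -2.307, 0.0]
contact_force: [-1.5, 0.0, -1.0]
width: 0.01
gripper_force: 58.5
```

Run:
```python
from h import *
im=optics.grab_frame("scene");o=telemetry.get_obs();print(o["ee_pos"],o["contact_force"],o["torque"])
for n in("rod_tip","groove_entry","rod_tail"):
    for d in spot_point("scene",n)[:2]: print(n,d)
a=im[170:240,160:260];save(cv2.resize(a,None,fx=7,fy=7,interpolation=cv2.INTER_CUBIC),"c7.png")
```

```text
[0.49731304 0.01651081 0.02727701] [-0.66698425  0.55973738  0.58561946] [-0.06173301  0.09791439  0.04763886]
rod_tip {'centre': [213.1, 199.2], 'conf': 0.69}
groove_entry {'centre': [212.1, 197.8], 'conf': 0.72}
rod_tail {'centre': [221.7, 257.5], 'conf': 0.7}
```

View pics/c7.png

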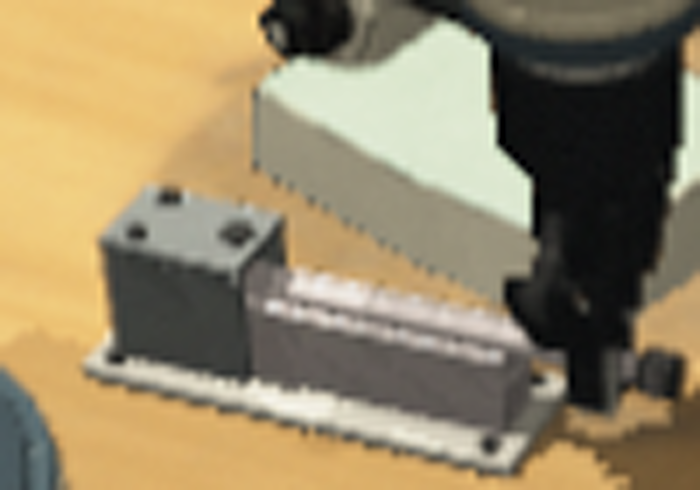

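The rod lies over the groove with its tip just short of the hood face (tip around crop (270, 280)). I'll ease it down to contact.

Request:
jog_arm(
  targets=[
    {"dx":0,"dy":0,"dz":-0.1,"spin":0,"claw":-1},
    {"dx":0,"dy":0,"dz":0,"spin":0,"claw":-1},
    {"dx":0,"dy":0,"dz":0,"spin":0,"claw":-1},
  ],
)

```text
clock: 11.0
ee_pos: [0.4973, 0.0165, 0.0263]
tool_rot: [-2.132, -2.307, 0.0]
contact_force: [-2.2, -0.8, 3.8]
width: 0.0096
gripper_force: 58.9
```

Request:
jog_arm(
  targets=[
    {"dx":0,"dy":0,"dz":-0.1,"spin":0,"claw":-1},
    {"dx":0,"dy":0,"dz":0,"spin":0,"claw":-1},
    {"dx":0,"dy":0,"dz":0,"spin":0,"claw":-1},
  ],
)

```text
clock: 11.3
ee_pos: [0.4974, 0.0164, 0.0254]
tool_rot: [2.132, 2.307, 0.0]
contact_force: [-2.1, -2.0, 7.0]
width: 0.0097
gripper_force: 59.4
```

Request:
jog_arm(
  targets=[
    {"dx":0,"dy":0,"dz":0,"spin":0,"claw":-0.6},
    {"dx":0,"dy":0,"dz":0,"spin":0,"claw":-0.3},
    {"dx":0,"dy":0,"dz":0,"spin":0,"claw":0.1},
    {"dx":0,"dy":0,"dz":0,"spin":0,"claw":0.1},
    {"dx":0,"dy":0,"dz":0,"spin":0,"claw":0.1},
    {"dx":0,"dy":0,"dz":0,"spin":0,"claw":0.1},
  ],
)

```text
clock: 11.9
ee_pos: [0.4974, 0.0165, 0.0253]
tool_rot: [2.132, 2.307, 0.0]
contact_force: [0.2, -1.1, -0.0]
width: 0.0471
gripper_force: 0.0
```

```bash
python3 look.py w8.png rod_tail=.046 groove_rear=.046
python3 - <<'E'
from h import *
w=cv2.imread("pics/w8.png");im=optics.grab_frame("scene")
for n in("rod_tip","groove_entry","rod_tail"):
    for d in spot_point("scene",n)[:2]: print(n,d)
A=cv2.resize(im[170:240,160:270],None,fx=3.6,fy=3.6,interpolation=cv2.INTER_CUBIC)[...,::-1];B=cv2.resize(w,(400,300))
C=np.zeros((300,800,3),np.uint8);C[:A.shape[0],:A.shape[1]]=A;C[:,400:]=B;cv2.imwrite("pics/c8.png",C)
E
```

```text
11.9 [0.4974 0.0165 0.0253] [2.1319 2.3074 0.0001] [ 0.1965 -1.0528 -0.0271] 0.047112319659635214
rod_tail 0.89 [351.2 277. ] [ 0.5003 -0.0158  0.046 ]
rod_tip {'centre': [211.3, 198.9], 'conf': 0.62}
groove_entry {'centre': [211.2, 197.6], 'conf': 0.79}
rod_tail {'centre': [225.0, 256.0], 'conf': 0.56}
```

View pics/c8.png

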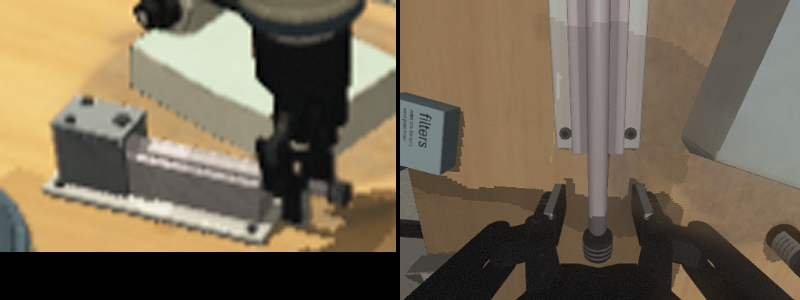

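The rod lies level and straight in the groove, tip outside the hood, head at wrist px (277, 340). Next I'll back off behind the head, shut the fingers and push.

Request:
jog_arm(
  targets=[
    {"dx":0.08,"dy":-1,"dz":0,"spin":0,"claw":0.1},
    {"dx":0.16,"dy":-2,"dz":0,"spin":0,"claw":0.1},
    {"dx":0.16,"dy":-2,"dz":0,"spin":0,"claw":0.1},
    {"dx":0.08,"dy":-1,"dz":0,"spin":0,"claw":0.1},
    {"dx":0,"dy":0,"dz":0,"spin":0,"claw":-0.4},
    {"dx":0,"dy":0,"dz":0,"spin":0,"claw":-1},
    {"dx":0,"dy":0,"dz":0,"spin":0,"claw":-1},
    {"dx":0,"dy":0,"dz":0,"spin":0,"claw":-1},
    {"dx":0,"dy":0,"dz":0,"spin":0,"claw":-1},
  ],
)

```text
clock: 13.15
ee_pos: [0.5021, -0.043, 0.0253]
tool_rot: [-2.131, -2.308, 0.0]
contact_force: [-0.2, 0.5, 0.0]
width: -0.0002
gripper_force: 0.0
```

```bash
python3 look.py w9.png rod_tail=.046
```

```text
13.15 [ 0.5021 -0.043   0.0253] [-2.1311 -2.308   0.0001] [-0.2329  0.4992  0.014 ] -0.0001970687457741013
rod_tail 0.55 [242.8 275.6] [ 0.4997 -0.0173  0.046 ]
```

Request:
jog_arm(
  targets=[
    {"dx":-0.04,"dy":0.5,"dz":0,"spin":0,"claw":-1},
    {"dx":-0.04,"dy":0.4,"dz":0,"spin":0,"claw":-1},
    {"dx":-0.02,"dy":0.2,"dz":0,"spin":0,"claw":-1},
    {"dx":-0.02,"dy":0.2,"dz":0,"spin":0,"claw":-1},
    {"dx":-0.02,"dy":0.2,"dz":0,"spin":0,"claw":-1},
    {"dx":-0.02,"dy":0.2,"dz":0,"spin":0,"claw":-1},
    {"dx":-0.02,"dy":0.2,"dz":0,"spin":0,"claw":-1},
  ],
)

```text
clock: 13.95
ee_pos: [0.5004, -0.0244, 0.0253]
tool_rot: [2.132, 2.307, 0.0]
contact_force: [0.4, -0.6, 0.2]
width: 0.0001
gripper_force: 0.5
```

```bash
python3 look.py w10.png rod_tail=.046
```

```text
13.95 [ 0.5004 -0.0244  0.0253] [2.132  2.3072 0.0001] [ 0.3621 -0.567   0.2091] 8.144270503637502e-05
rod_tail 0.59 [271.9 277.9] [ 0.5002 -0.0127  0.046 ]
```

Request:
jog_arm(
  targets=[
    {"dx":-0.016,"dy":0.2,"dz":0,"spin":0,"claw":-1},
    {"dx":-0.016,"dy":0.2,"dz":0,"spin":0,"claw":-1},
    {"dx":-0.016,"dy":0.2,"dz":0,"spin":0,"claw":-1},
    {"dx":-0.016,"dy":0.2,"dz":0,"spin":0,"claw":-1},
    {"dx":-0.016,"dy":0.2,"dz":0,"spin":0,"claw":-1},
    {"dx":-0.016,"dy":0.2,"dz":0,"spin":0,"claw":-1},
    {"dx":-0.016,"dy":0.2,"dz":0,"spin":0,"claw":-1},
  ],
)

```text
clock: 14.75
ee_pos: [0.4993, -0.0103, 0.0253]
tool_rot: [2.132, 2.307, 0.0]
contact_force: [0.4, -1.4, -0.1]
width: 0.0
gripper_force: 0.5
```

```bash
python3 look.py w11.png rod_tail=.046
```

```text
14.75 [ 0.4993 -0.0103  0.0253] [2.132  2.3074 0.    ] [ 0.3937 -1.394  -0.1499] 4.66762070032082e-05
rod_tail 0.76 [271.9 278.1] [0.4991 0.0014 0.046 ]
rod_tail 0.6 [375.4 488. ] [ 0.6112 -0.0506  0.046 ]
```

Contact held: the tail moves with the fingers. I'll continue in 1 mm rows to the spring, then feel for the stop.

Request:
jog_arm(
  targets=[
    {"dx":-0.008,"dy":0.1,"dz":0,"spin":0,"claw":-1},
    {"dx":-0.008,"dy":0.1,"dz":0,"spin":0,"claw":-1},
    {"dx":-0.008,"dy":0.1,"dz":0,"spin":0,"claw":-1},
    {"dx":-0.008,"dy":0.1,"dz":0,"spin":0,"claw":-1},
    {"dx":-0.008,"dy":0.1,"dz":0,"spin":0,"claw":-1},
  ],
)

```text
clock: 15.35
ee_pos: [0.4989, -0.0056, 0.0253]
tool_rot: [2.132, 2.307, -0.0]
contact_force: [-0.2, -5.4, 0.5]
width: -0.0002
gripper_force: 2.1
```

Request:
jog_arm(
  targets=[
    {"dx":-0.008,"dy":0.1,"dz":0,"spin":0,"claw":-1},
    {"dx":0,"dy":0,"dz":0,"spin":0,"claw":-1},
  ],
)

```text
clock: 15.55
ee_pos: [0.4988, -0.0044, 0.0253]
tool_rot: [-2.132, -2.307, -0.0]
contact_force: [0.7, -1.9, 0.4]
width: 0.0001
gripper_force: 0.7
```

The spring entry was felt (5.4 N, then a drop to 1.9 N), so the stop is roughly 7–30 mm on.

Request:
jog_arm(
  targets=[
    {"dx":-0.008,"dy":0.1,"dz":0,"spin":0,"claw":-1},
    {"dx":-0.008,"dy":0.1,"dz":0,"spin":0,"claw":-1},
    {"dx":-0.008,"dy":0.1,"dz":0,"spin":0,"claw":-1},
  ],
)

```text
clock: 15.85
ee_pos: [0.4985, -0.0015, 0.0253]
tool_rot: [2.132, 2.307, -0.0]
contact_force: [0.4, -3.3, 0.5]
width: 0.0002
gripper_force: 1.8
```

Request:
jog_arm(
  targets=[
    {"dx":-0.004,"dy":0.05,"dz":0,"spin":0,"claw":-1},
    {"dx":-0.004,"dy":0.05,"dz":0,"spin":0,"claw":-1},
  ],
)

```text
clock: 16.05
ee_pos: [0.4985, -0.0004, 0.0253]
tool_rot: [2.132, 2.307, 0.0]
contact_force: [0.5, -3.5, 0.2]
width: -0.0
gripper_force: 1.7
```

Now single-millimetre steps with a force reading after each.

Request:
jog_arm(
  targets=[
    {"dx":-0.004,"dy":0.05,"dz":0,"spin":0,"claw":-1},
    {"dx":-0.004,"dy":0.05,"dz":0,"spin":0,"claw":-1},
  ],
)

```text
clock: 16.25
ee_pos: [0.4984, 0.0005, 0.0253]
tool_rot: [2.132, 2.307, 0.0]
contact_force: [0.5, -3.0, 0.5]
width: 0.0004
gripper_force: 1.6
```

Request:
jog_arm(
  targets=[
    {"dx":-0.004,"dy":0.05,"dz":0,"spin":0,"claw":-1},
    {"dx":-0.004,"dy":0.05,"dz":0,"spin":0,"claw":-1},
  ],
)

```text
clock: 16.45
ee_pos: [0.4983, 0.0015, 0.0253]
tool_rot: [2.132, 2.307, 0.0]
contact_force: [0.5, -3.3, 0.2]
width: -0.0001
gripper_force: 1.6
```

Request:
jog_arm(
  targets=[
    {"dx":-0.004,"dy":0.05,"dz":0,"spin":0,"claw":-1},
    {"dx":-0.004,"dy":0.05,"dz":0,"spin":0,"claw":-1},
  ],
)

```text
clock: 16.65
ee_pos: [0.4982, 0.0025, 0.0253]
tool_rot: [2.132, 2.307, 0.0]
contact_force: [0.0, -3.5, 0.9]
width: 0.0003
gripper_force: 1.6
```

Request:
jog_arm(
  targets=[
    {"dx":-0.004,"dy":0.05,"dz":0,"spin":0,"claw":-1},
    {"dx":-0.004,"dy":0.05,"dz":0,"spin":0,"claw":-1},
  ],
)

```text
clock: 16.85
ee_pos: [0.4981, 0.0035, 0.0253]
tool_rot: [-2.132, -2.307, 0.0]
contact_force: [0.4, -3.2, 0.8]
width: -0.0002
gripper_force: 1.6
```

Request:
jog_arm(
  targets=[
    {"dx":-0.004,"dy":0.05,"dz":0,"spin":0,"claw":-1},
    {"dx":-0.004,"dy":0.05,"dz":0,"spin":0,"claw":-1},
  ],
)

```text
clock: 17.05
ee_pos: [0.4981, 0.0045, 0.0253]
tool_rot: [2.132, 2.307, 0.0]
contact_force: [1.6, -4.0, 0.9]
width: -0.0002
gripper_force: 1.7
```

Request:
jog_arm(
  targets=[
    {"dx":-0.004,"dy":0.05,"dz":0,"spin":0,"claw":-1},
    {"dx":-0.004,"dy":0.05,"dz":0,"spin":0,"claw":-1},
  ],
)

```text
clock: 17.25
ee_pos: [0.498, 0.0055, 0.0253]
tool_rot: [-2.132, -2.307, 0.0]
contact_force: [-0.0, -3.3, 0.7]
width: -0.0001
gripper_force: 1.8
```

Request:
jog_arm(
  targets=[
    {"dx":-0.004,"dy":0.05,"dz":0,"spin":0,"claw":-1},
    {"dx":-0.004,"dy":0.05,"dz":0,"spin":0,"claw":-1},
  ],
)

```text
clock: 17.45
ee_pos: [0.4979, 0.0065, 0.0253]
tool_rot: [2.132, 2.307, 0.0]
contact_force: [0.4, -3.5, 1.0]
width: -0.0
gripper_force: 1.7
```

Request:
jog_arm(
  targets=[
    {"dx":-0.004,"dy":0.05,"dz":0,"spin":0,"claw":-1},
    {"dx":-0.004,"dy":0.05,"dz":0,"spin":0,"claw":-1},
  ],
)

```text
clock: 17.65
ee_pos: [0.4978, 0.0076, 0.0253]
tool_rot: [-2.132, -2.307, -0.0]
contact_force: [-0.5, -2.6, 0.6]
width: -0.0003
gripper_force: 1.7
```

Request:
jog_arm(
  targets=[
    {"dx":-0.004,"dy":0.05,"dz":0,"spin":0,"claw":-1},
    {"dx":-0.004,"dy":0.05,"dz":0,"spin":0,"claw":-1},
  ],
)

```text
clock: 17.85
ee_pos: [0.4978, 0.0085, 0.0253]
tool_rot: [2.132, 2.307, 0.0]
contact_force: [0.2, -3.6, 1.1]
width: 0.0002
gripper_force: 1.6
```

Request:
jog_arm(
  targets=[
    {"dx":-0.004,"dy":0.05,"dz":0,"spin":0,"claw":-1},
    {"dx":-0.004,"dy":0.05,"dz":0,"spin":0,"claw":-1},
  ],
)

```text
clock: 18.05
ee_pos: [0.4977, 0.0095, 0.0253]
tool_rot: [2.132, 2.307, 0.0]
contact_force: [-0.1, -3.1, 1.2]
width: -0.0
gripper_force: 1.6
```

Request:
jog_arm(
  targets=[
    {"dx":-0.004,"dy":0.05,"dz":0,"spin":0,"claw":-1},
    {"dx":-0.004,"dy":0.05,"dz":0,"spin":0,"claw":-1},
  ],
)

```text
clock: 18.25
ee_pos: [0.4976, 0.0105, 0.0253]
tool_rot: [2.132, 2.307, -0.0]
contact_force: [-0.2, -3.5, 1.2]
width: 0.0001
gripper_force: 1.6
```

Request:
jog_arm(
  targets=[
    {"dx":-0.004,"dy":0.05,"dz":0,"spin":0,"claw":-1},
    {"dx":-0.004,"dy":0.05,"dz":0,"spin":0,"claw":-1},
  ],
)

```text
clock: 18.45
ee_pos: [0.4975, 0.0115, 0.0253]
tool_rot: [2.132, 2.307, -0.0]
contact_force: [-0.4, -2.9, 0.7]
width: -0.0002
gripper_force: 1.6
```

Request:
jog_arm(
  targets=[
    {"dx":-0.004,"dy":0.05,"dz":0,"spin":0,"claw":-1},
    {"dx":-0.004,"dy":0.05,"dz":0,"spin":0,"claw":-1},
  ],
)

```text
clock: 18.65
ee_pos: [0.4975, 0.0125, 0.0253]
tool_rot: [2.132, 2.307, 0.0]
contact_force: [0.7, -4.4, -0.4]
width: -0.0001
gripper_force: 2.1
```

Request:
jog_arm(
  targets=[
    {"dx":-0.002,"dy":0.03,"dz":0,"spin":0,"claw":-1},
    {"dx":-0.002,"dy":0.02,"dz":0,"spin":0,"claw":-1},
  ],
)

```text
clock: 18.85
ee_pos: [0.4975, 0.0129, 0.0253]
tool_rot: [2.132, 2.307, -0.0]
contact_force: [1.3, -5.8, 0.7]
width: -0.0002
gripper_force: 3.2
```

Request:
jog_arm(
  targets=[
    {"dx":-0.002,"dy":0.03,"dz":0,"spin":0,"claw":-1},
    {"dx":0,"dy":0,"dz":0,"spin":0,"claw":-1},
  ],
)

```text
clock: 19.05
ee_pos: [0.4974, 0.0131, 0.0253]
tool_rot: [2.132, 2.307, -0.0]
contact_force: [1.1, -6.8, -0.2]
width: -0.0004
gripper_force: 3.2
```

Request:
jog_arm(
  targets=[
    {"dx":-0.002,"dy":0.03,"dz":0,"spin":0,"claw":-1},
    {"dx":0,"dy":0,"dz":0,"spin":0,"claw":-1},
    {"dx":0,"dy":0,"dz":0,"spin":0,"claw":-1},
  ],
)

```text
clock: 19.35
ee_pos: [0.4974, 0.0133, 0.0253]
tool_rot: [2.132, 2.307, -0.0]
contact_force: [0.7, -8.4, 0.1]
width: 0.0
gripper_force: 3.9
```

Request:
jog_arm(
  targets=[
    {"dx":-0.002,"dy":0.03,"dz":0,"spin":0,"claw":-1},
    {"dx":0,"dy":0,"dz":0,"spin":0,"claw":-1},
    {"dx":0,"dy":0,"dz":0,"spin":0,"claw":-1},
  ],
)

```text
clock: 19.65
ee_pos: [0.4974, 0.0135, 0.0253]
tool_rot: [2.132, 2.307, -0.0]
contact_force: [0.5, -9.6, 0.5]
width: -0.0002
gripper_force: 4.7
```

Request:
jog_arm(
  targets=[
    {"dx":0.002,"dy":-0.02,"dz":0,"spin":0,"claw":-1},
    {"dx":0.002,"dy":-0.03,"dz":0,"spin":0,"claw":-1},
    {"dx":0.003,"dy":-0.04,"dz":0,"spin":0,"claw":-1},
    {"dx":0,"dy":0,"dz":0,"spin":0,"claw":-1},
  ],
)

```text
clock: 20.05
ee_pos: [0.4974, 0.013, 0.0253]
tool_rot: [-2.132, -2.307, -0.0]
contact_force: [-0.3, -2.2, 0.1]
width: -0.0002
gripper_force: 1.2
```

```bash
python3 look.py w12.png rod_tail=.046
```

```text
20.05 [0.4974 0.013  0.0253] [-2.132  -2.3073 -0.0001] [-0.2886 -2.1844  0.1   ] -0.0001605180593375568
```

Request:
jog_arm(
  targets=[
    {"dx":0.01,"dy":-0.1,"dz":0,"spin":0,"claw":-1},
    {"dx":0.03,"dy":-0.4,"dz":0,"spin":0,"claw":-1},
    {"dx":0.1,"dy":-1.5,"dz":0,"spin":0,"claw":-1},
    {"dx":0.1,"dy":-1.5,"dz":0,"spin":0,"claw":-1},
    {"dx":0,"dy":0,"dz":0,"spin":0,"claw":-1},
    {"dx":0,"dy":0,"dz":0,"spin":0,"claw":-1},
  ],
)

```text
clock: 20.75
ee_pos: [0.4998, -0.0229, 0.0253]
tool_rot: [-2.134, -2.306, 0.0]
contact_force: [0.1, 0.3, -0.4]
width: 0.0004
gripper_force: 0.0
```

```bash
python3 look.py w13.png rod_tail=.046; python3 look.py w14.png rod_tail=.046
```

```text
20.75 [ 0.4998 -0.0229  0.0253] [-2.1338 -2.3056  0.    ] [ 0.1364  0.2614 -0.4336] 0.0003683962308378988
rod_tail 0.91 [194.6 278.9] [0.4972 0.0244 0.046 ]
20.85 [ 0.4997 -0.0221  0.0253] [-2.1324 -2.3068  0.0001] [ 0.7721 -0.7455  0.2504] 3.14991187791391e-05
rod_tail 0.77 [195.5 280.4] [0.4977 0.0248 0.046 ]
```

The push rose elastically (about 8 N/mm, peak 9.6 N) and fell off again within 0.5 mm of retreat. That is the stop, and the rod stayed at it.

```bash
python3 -c "
from rig import r
print(r.job_done())"
```

```text
the job is handed in; nothing more can be done
None
```

The rod lies in the V-groove with its tip resting on the hidden end stop, pressed home with at most about 10 N, and the job is handed in at about 21 s; the arm touched nothing else that I could see, but I viewed 11 pictures where 10 were allowed.

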